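# Pin back a pump drive's belt tensioner

## Robot

A 6-joint arm with a two-finger parallel gripper is mounted at the origin on the work surface. World frame = base frame: x ahead of the robot, y to its left, z up, the work surface at z = 0. Lengths are in m, angles in rad, forces in N, time in s.
With the tool pointing down it reaches from about 0.375 to 0.925 m from the base axis. Payload 5.7 kg.
Tool frame: the origin (TCP) lies on the mounting face of the last link; the fingertips stand 182 mm ahead of it and the grasp point (between the pads) lies 163 mm ahead of it; z points along the fingers, y is the line along which they close (so a half turn about z gives the same grasp; the last joint's range is limited). The gripper opens to 88 mm and grips with 3 to 60 N. Pads are 20 mm wide; open, the fingers measure 115 mm over their backs; the gripper's body (75 mm by 178 mm) begins 61 mm behind the grasp point.
Start: joints at [-1.435, 0.359, 1.51, -0, 1.272, -0.115], TCP at [0.149, -0.581, 0.405] pointing down, gripper open.
Joint ranges: [-2.97, 2.97], [-1.01, 2.36], [0.21, 2.38], [-0.96, 4.11], [0.2, 2.71], [-2.98, 2.98]. Speed limits (rad/s): [2.39, 2.39, 3.14, 3.14, 3.14, 3.14].

## Interface

Orientations are given as a 3x3 rotation matrix whose columns are the frame's x, y, z axes.
In Python, from cell import ctrl gives the robot as it stands.
- The arm moves only by the shell command python3 drive.py 'ROWS' [OPENING]. ROWS is rows parted by semicolons, their numbers by spaces, 1 to 10 of them, each of 4 numbers: dx, dy, dz in m, then a turn about the tool's z in rad; each row shifts and turns the commanded pose from where the row before left it, along the tool's axes as they then stand; what a row does not reach is not made up. A row lasts 1/12 s, in which the tool goes at most 0.0417 m and 0.125 rad, less where a joint would pass 70% of its speed; a pose out of reach is approached as far as the arm can. OPENING is the finger opening in m, set as the command begins (- or left out keeps the last). The fingers move at their own pace and stop on an object; the grip force is fixed at half the most. Time passes only in rows, so rows that do not move let the fingers close. It prints the time, the measured TCP pose, the force, the opening and the grip force at its end.
- ctrl.read_state(): the state, without advancing time (a new reading comes with each control period).
- ctrl.snapshot(name): name is "scene" or "top"; returns the picture (480x640x3 uint8, red, green, blue); there is no depth.
- ctrl.calibration(name): a dict with "fov_y" (degrees; the focal length in pixels is half the picture's height over the tangent of half this angle, whatever the lens; pixels are square), "cx", "cy" (the principal point, pixels), "dist" ([k1, k2, p1, p2, k3] as OpenCV has them; the pictures are not rectified), "T" (4x4, takes a point from camera to world coordinates). Camera axes: x right, y down, z forward; pixel columns grow to the right and rows downward; lengths in m; the calibration is good to about 2 mm. A picture is of the moment at which its call begins. calibration takes no time and is no camera call.
- ctrl.hand_in(): hands the job in; it is judged then, once.
The state is a dict: "time_s": time; "joint_pos": joint angles; "qd": joint speeds; "joint_efforts": joint torques, N m; "tool_pos": TCP position; "tool_rot": TCP orientation; "contact_force": force on the tool from outside, world axes, zero at the start; "ft_torque": the same for the moment, N m; "finger_gap": finger opening in m; "gripper_force": force on a finger pad.
Only numpy, scipy, OpenCV 4.12 (cv2) and the standard library are available. Lean on these libraries where they do the work, as an engineer would, in place of code of your own. Each camera call takes 0.05 s, during which the arm holds its last target. There are 200 camera calls.

## Task

The belt is off the pump drive and its sprung tensioner must be locked back so that a new one can be fitted. Take the locking pin from its stand, push the tensioner's tail lever round against its spring with the pin's shank, and while it is held there drop the pin fully home in the lock hole of the sloping deck, then let go so that the lever stays trapped behind the pin. Leave the other things on the bench where they are.

Things in the scene. Friction and masses are not known exactly. Their poses are not given: they have to be found in the camera images.
- pin: Locking pin, round, 112 mm long, 0.08 to 0.17 kg: plain steel shank 14 mm across, 62 mm long, its last 6 mm tapered to 7 mm; then a steel collar 34 mm across, 4 mm thick; then a black knob 28 mm across, 46 mm tall. Origin at the shank's tip, z along the pin towards the knob. It starts upright in the stand, collar on the stand's top, tip 10 mm above the bench.
- pin_knob (a point): Middle of the pin's knob, on its axis, 88 mm from the tip: the place to grip.
- stand: Grey plastic block 80 x 80 x 72 mm, fixed to the bench, with an upright 18 mm hole in the middle of its top where the pin starts. Origin at the centre of its underside. It stands to the left or the right of the drive.
- lock_hole (a point): Centre of the lock hole's mouth, flush in the deck: round, 17 mm across, blind, 30 mm deep, chamfered. Its z is the deck's outward normal, leaning 30 degrees from vertical, to the robot's left (the pin goes in along it, so the tool tilts 30 degrees); x points up the slope, to the robot's right; y is level, away from the robot. All within 0.4 rad of turn of the drive.
- deck: Flat aluminium deck of the pump drive, 220 mm up the slope by 240 mm wide, axes as lock_hole's; origin under its middle, 34 mm below its surface. Its low edge, on the robot's left, is 65 mm above the bench. Nothing on it stands over 31 mm high; two fixed 58 mm toothed pulleys lie 111 mm up the slope from the hole.
- drive: The pump drive, fixed to the bench, turned up to 0.4 rad either way from square: it carries the sloping deck and, along the deck's high edge on the robot's right, a white housing 250 mm long, 60 mm deep and 180 mm high (a 5 mm key pad on top). Origin on the bench below the deck's middle, z up, x towards the housing.
- lever_pivot (a point): Pivot of the tensioner, on the deck's surface: in lock_hole's axes at x = +76 mm, y = +8 mm. The tensioner is a dark steel bar with a black 44 mm idler wheel on its short upper end and, facing away from it, a straight tail lever down the slope, 16 mm wide, ending 108 mm from the pivot, underside 10 mm and top 22 mm above the deck.
- tensioner (a joint): Tensioner's angle, 0 at rest to 0.75 rad; a spring always returns it to 0. It grows as the tail swings to -y (towards the robot), across and past the hole. A push on the tail's +y side, 78 mm from the pivot, takes 2 N at first, 5 to 6 N at 0.6. With the pin in the hole and the tail resting on the -y side of its shank it reads 0.55 to 0.63.
- lever_end (a point): Top of the tail lever on its centre line, 100 mm from the pivot. At angle 0 the tail points down the slope and 0.3 rad to the +y side, clear of the hole: measured across the deck level with the hole, it lies between y = +22 and +40 mm in lock_hole's axes; it must be pushed from its +y side.
- bottle: Bystander: capped glass bottle, 80 mm across, 150 mm tall, standing on the other side of the drive from the stand. Origin under its centre.
- wrench: Bystander: steel wrench 170 mm long lying on the bench between robot and drive.
- spare_roller: Bystander: spare grey roller, 44 mm across, 22 mm tall, lying flat.
- screwdriver: Bystander: screwdriver 190 mm long lying on the bench.
- jar: Bystander: jar 70 mm across, 90 mm tall.
- beaker: Bystander: open glass cup 80 mm across, 100 mm tall.

How it is judged:
By the outcome, as a careful person would: the job done as asked, in the order asked, and still so for the second after the job is handed in, with the robot touching nothing.
It also fails if it takes over 48 s, if anything falls off the work surface, if the arm or the gripper's body presses on something with over 40 N, if the wrist force passes 120 N, or if a joint passes its speed limit or range.

## Working session

There is one attempt and no reset: what is moved stays moved. The work goes in short steps, Python scripts to look and compute and a shell command to move; the robot and the scene stay as the last step left them, time stands still between calls to the robot, and variables do not carry over. Pictures are saved under pics/ and viewed, at most 10 in all, crops included, and the job is handed in when it is done.

```bash
ls; mkdir -p pics; python3 - <<'E'
from cell import ctrl
import cv2
for n in("scene","top"):
    cv2.imwrite(f"pics/{n}0.png",ctrl.snapshot(n)[:,:,::-1]); print(ctrl.calibration(n))
print(ctrl.read_state())
E
```

```text
cell.py
drive.py
pics
{'fov_y': 54.240557343213034, 'cx': 319.8790789163888, 'cy': 236.6924695768256, 'dist': array([-0.09744675,  0.        ,  0.        ,  0.        ,  0.        ]), 'T': array([[ 0.74739667,  0.51482968, -0.41993882,  0.99083235],
       [ 0.66411127, -0.56101755,  0.49418167, -0.55554232],
       [ 0.01882635, -0.64823584, -0.76120685,  0.9509915 ],
       [ 0.        ,  0.        ,  0.        ,  1.        ]])}
{'fov_y': 43.79676754611289, 'cx': 315.165839170995, 'cy': 239.47002399000635, 'dist': array([0.06491872, 0.        , 0.        , 0.        , 0.        ]), 'T': array([[ 0.02554282, -0.98718219,  0.15754014,  0.31829597],
       [-0.99967208, -0.02550982,  0.00223184,  0.01155512],
       [ 0.00181558, -0.15754549, -0.98751006,  1.48006851],
       [ 0.        ,  0.        ,  0.        ,  1.        ]])}
{'time_s': 0.1, 'joint_pos': array([-1.43512038e+00,  3.59440691e-01,  1.51131925e+00, -1.76130534e-05,
        1.27253580e+00, -1.15089238e-01]), 'qd': array([-8.51193011e-04, -2.93528833e-03, -3.83488868e-03, -1.80122260e-04,
       -2.98579526e-05,  3.13715159e-04]), 'joint_efforts': array([ 2.06610557e-04, -5.16358173e+01, -2.71406901e+01,  6.77838223e-02,
        2.76911468e-02, -3.35016546e-05]), 'tool_pos': array([ 0.14883799, -0.58090709,  0.40389071]), 'tool_rot': array([[ 9.68721561e-01,  2.48150107e-01, -2.47039321e-04],
       [ 2.48150165e-01, -9.68720112e-01,  1.68515085e-03],
       [ 1.78858405e-04, -1.69374481e-03, -9.99998550e-01]]), 'contact_force': array([-0.07103395, -0.38325054, -0.70242995]), 'ft_torque': array([-0.01479259,  0.01273392,  0.05489871]), 'gripper_force': 0.0, 'finger_gap': 0.088004182047742}
```
View pics/scene0.png

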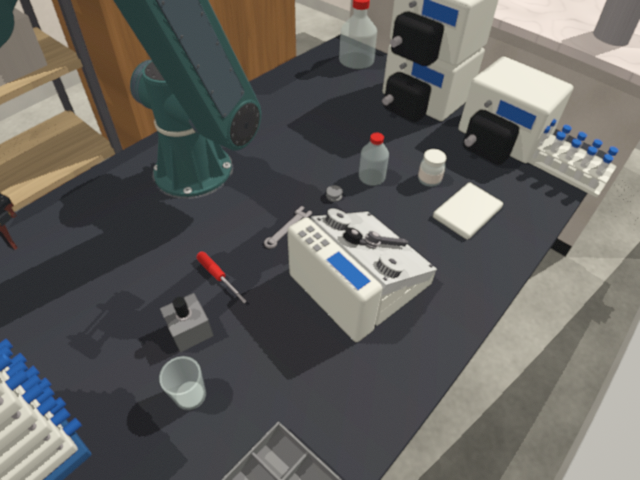

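View pics/top0.png

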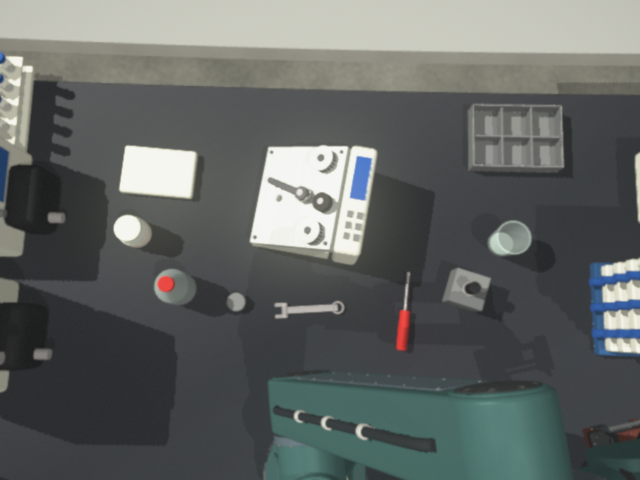

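The scene picture shows the stand with the black knob near (182,308), and the drive at (360,265) with its housing towards the camera. In the top picture the knob is at about (473,288), the deck spans (250-350,145-260), and the hole looks to be near (279,198). I'll enlarge both.

```bash
python3 - <<'E'
import cv2, numpy as np
a=cv2.imread("pics/top0.png"); s=cv2.imread("pics/scene0.png")
c=cv2.resize(a[135:270,240:390],None,fx=4,fy=4,interpolation=cv2.INTER_CUBIC)  # 600x540
cv2.imwrite("pics/c1.png",c)
d=cv2.resize(a[255:325,430:505],None,fx=5,fy=5,interpolation=cv2.INTER_CUBIC) #375x350
e=cv2.resize(s[285:360,150:225],None,fx=5,fy=5,interpolation=cv2.INTER_CUBIC)
h=np.zeros((375,750,3),np.uint8); h[:350,:375]=d; h[:,375:]=e
cv2.imwrite("pics/c2.png",h)
E
```

View pics/c1.png

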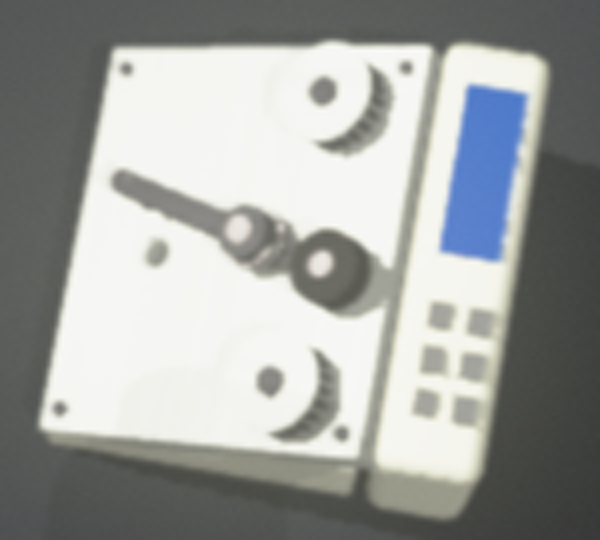

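View pics/c2.png

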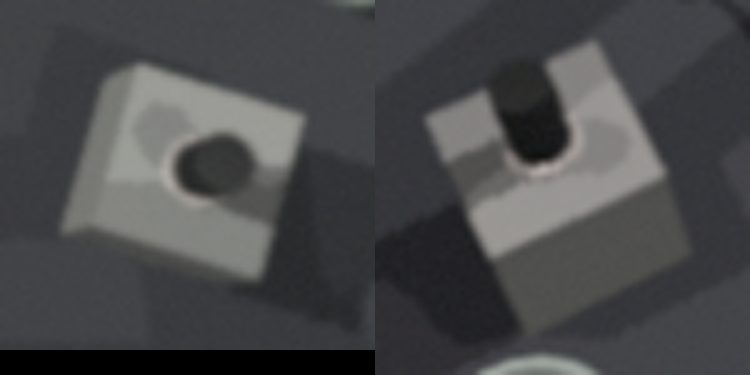

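Top-view crop: hole at crop (157,252), deck corners (113,47), (40,432), (435,45), (362,465). The tail lever is at rest, its end near (120,180), so it is clear of the hole. In the stand crop the knob top is at (222,165), or (145,85) in the scene part.

```bash
cat > h.py <<'E'
import numpy as np, cv2
from cell import ctrl
from scipy.optimize import least_squares
C={n:ctrl.calibration(n) for n in("scene","top")}
def KD(n):
    c=C[n]; f=240/np.tan(np.radians(c["fov_y"]/2))
    return np.array([[f,0,c["cx"]],[0,f,c["cy"]],[0,0,1]]),np.array(c["dist"])
def proj(n,P):
    K,D=KD(n); Ti=np.linalg.inv(C[n]["T"]); P=np.atleast_2d(P)
    return cv2.projectPoints(P.astype(float),cv2.Rodrigues(Ti[:3,:3])[0],Ti[:3,3],K,D)[0].reshape(-1,2)
def ray(n,uv):
    K,D=KD(n); p=cv2.undistortPoints(np.array([[uv]],float),K,D)[0,0]
    T=C[n]["T"]; d=T[:3,:3]@np.array([*p,1]); return T[:3,3],d
def atz(n,uv,z):
    o,d=ray(n,uv); return o+d*(z-o[2])/d[2]
def hole(p):
    x,y,yaw,dl=p[:4]
    # yaw of drive: x axis towards housing = -y world at yaw 0
    a=-np.pi/2+yaw; X=np.array([np.cos(a),np.sin(a),0]); Y=np.array([-np.sin(a),np.cos(a),0])
    Z=np.array([0,0,1]); c,s=np.cos(np.pi/6),.5
    R=np.c_[c*X+s*Z,Y,c*Z-s*X]
    return R,np.array([x,y,.065+dl*.5])
E
cat > fit.py <<'E'
from h import *
px=lambda u,v:(240+(u+.5)/4-.5,135+(v+.5)/4-.5)
L=[px(157,252),px(113,47),px(40,432),px(435,45),px(362,465),px(322,91),px(270,380)]
def f(p,full=False):
    R,o=hole(p); dl,y0,hp=p[3:6]
    q=np.array([[0,0,0],[-dl,y0+.12,0],[-dl,y0-.12,0],[.22-dl,y0+.12,0],[.22-dl,y0-.12,0],[.111,p[6],hp],[.111,p[7],hp]])
    r=proj("top",o+q@R.T)-np.array(L)
    w=np.array([1,1,1,.5,.5,1,1])[:,None]
    return r if full else (r*w).ravel()
s=least_squares(f,[.65,.1,0,.06,0,.02,.09,-.09]); print(s.x.round(4)); print(f(s.x,1).round(1))
np.save("fit.npy",s.x)
R,o=hole(s.x); print(o,R)
d=lambda u,v:(430+(u+.5)/5-.5,255+(v+.5)/5-.5)
e=lambda u,v:(150+(u+.5)/5-.5,285+(v+.5)/5-.5)
print("knob",atz("top",d(222,165),.122),atz("scene",e(145,85),.122))
c=[atz("top",d(*q),.072) for q in((140,63),(305,117),(262,280),(97,228))]; print("stand",np.round(c,4),np.mean(c,0))
c=[atz("scene",e(*q),.072) for q in((50,118),(222,40),(290,175),(117,260))]; print("stand",np.round(c,4),np.mean(c,0))
# overlay on scene
im=cv2.imread("pics/scene0.png"); x0,y0=270,190
b=cv2.resize(im[190:345,270:450],None,fx=4,fy=4,interpolation=cv2.INTER_CUBIC)
dl,yy=s.x[3:5]; th=-.3
q=np.array([[0,0,0],[-dl,yy+.12,0],[-dl,yy-.12,0],[.22-dl,yy+.12,0],[.22-dl,yy-.12,0],[.111,s.x[6],s.x[5]],[.111,s.x[7],s.x[5]],[.076-.1*np.cos(th),.008-.1*np.sin(th),.022],[.076,.008,.022]])
for u,v in proj("scene",o+q@R.T): cv2.circle(b,(int((u-x0+.5)*4),int((v-y0+.5)*4)),3,(0,0,255),1)
cv2.imwrite("pics/c3.png",b)
print(proj("top",o+q[-2:]@R.T))
E
python3 fit.py
```

```text
[ 0.6376  0.1034 -0.148   0.0596  0.0067  0.0266  0.0907 -0.0778]
[[ 0.  -0. ]
 [ 0.4  0.8]
 [ 0.2 -0.4]
 [-1.1  0.2]
 [-0.8 -1.5]
 [ 0.   0. ]
 [-0.  -0. ]]
[0.63764359 0.10339611 0.09481522] [[-0.12768316  0.98907163  0.07371791]
 [-0.85656115 -0.14743582  0.49453581]
 [ 0.5         0.          0.8660254 ]]
knob [ 0.43392988 -0.3476878   0.122     ] [ 0.43444976 -0.34952269  0.122     ]
stand [[ 0.4853 -0.3234  0.072 ]
 [ 0.4619 -0.4     0.072 ]
 [ 0.3851 -0.3784  0.072 ]
 [ 0.407  -0.3023  0.072 ]] [ 0.43483112 -0.35100047  0.072     ]
stand [[ 0.3837 -0.3764  0.072 ]
 [ 0.4073 -0.2987  0.072 ]
 [ 0.4835 -0.3227  0.072 ]
 [ 0.4617 -0.399   0.072 ]] [ 0.43407443 -0.34918531  0.072     ]
[[269.92718115 179.47959638]
 [301.70629313 192.64604867]]
```

View pics/c3.png

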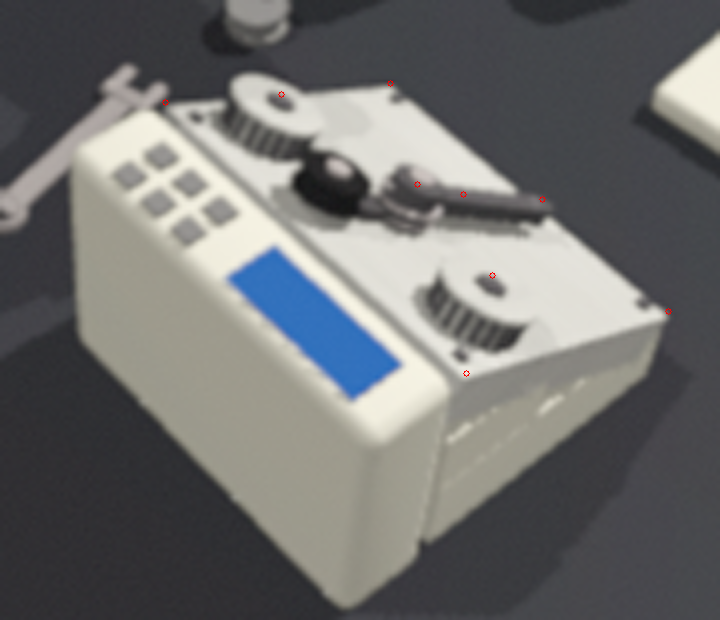

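The overlay agrees to within 1–2 px in the scene view, and the stand triangulates to about (0.434, -0.349). The lever's rest angle matches too. Next I'll refine the fit with both cameras and move over the pin.

The rows can't tilt the tool. I'll grip the knob, lift the tip almost out of the stand, and use the stand's hole to swivel the pin 30° between the pads.

```bash
cat > fit2.py <<'E'
from h import *
t=lambda u,v:(240+(u+.5)/4-.5,135+(v+.5)/4-.5)
s=lambda u,v:(270+(u+.5)/4-.5,190+(v+.5)/4-.5)
L=np.array([t(157,252),t(113,47),t(40,432),t(435,45),t(322,91),t(270,380),t(126,69),t(60,409),t(406,68),t(342,433)])
S=np.array([s(390,85),s(668,317),s(492,285),s(284,101),s(397,98),s(643,302),s(461,356),s(197,117)])
def f(p,full=False):
    R,o=hole(p); o=o+[0,0,p[8]]; dl,y0,hp=p[3:6]; m=p[9]
    q=np.array([[0,0,0],[-dl,y0+.12,0],[-dl,y0-.12,0],[.22-dl,y0+.12,0],[.111,p[6],hp],[.111,p[7],hp],
     [-dl+m,y0+.12-m,0],[-dl+m,y0-.12+m,0],[.22-dl-m,y0+.12-m,0],[.22-dl-m,y0-.12+m,0]])
    W=o+q@R.T
    r=np.r_[proj("top",W)-L,proj("scene",W[[2,1,4,5,7,6,8,9]])-S]
    return r if full else np.r_[r.ravel(),p[8]/.002]
g=least_squares(f,np.r_[np.load("fit.npy"),0,.012],loss="soft_l1"); print(g.x.round(4)); print(f(g.x,1).round(1).tolist())
R,o=hole(g.x);o[2]+=g.x[8]; print(o); np.savez("hole.npz",R=R,o=o)
print(R.round(3)); print("beaker",atz("top",(511,238),.1))
E
python3 fit2.py; python3 drive.py '.0334 -.0154 0 0;.0334 -.0154 0 0;.0334 -.0154 0 0;.0334 -.0154 0 0;.0334 -.0154 0 0;.0334 -.0154 0 0;.0334 -.0154 0 0;.0334 -.0154 0 0;.0334 -.0154 0 0;.0334 -.0154 0 0' .07
```

```text
[ 0.6384  0.1049 -0.1511  0.0581  0.0074  0.0232  0.0922 -0.0767 -0.0015
  0.0129]
[[-0.6, -0.1], [0.6, 0.4], [0.1, -0.9], [-1.1, 0.2], [0.3, -0.0], [0.1, -0.2], [0.6, -0.1], [0.4, 0.0], [0.2, -0.1], [-0.1, 0.1], [0.5, 0.1], [0.2, -0.7], [0.2, -0.3], [-0.5, 0.1], [-0.7, -0.1], [-0.2, 0.4], [0.4, -0.2], [-0.1, -0.4]]
[0.63835359 0.10489173 0.09258167]
[[-0.13   0.989  0.075]
 [-0.856 -0.15   0.494]
 [ 0.5    0.     0.866]]
beaker [ 0.55369646 -0.44077899  0.1       ]
time_s: 0.93
tool_pos: [0.4353, -0.3476, 0.4044]
tool_rot: [[0.969, 0.248, -0.0], [0.248, -0.969, 0.001], [-0.0, -0.001, -1.0]]
contact_force: [0.2, -0.7, -1.2]
finger_gap: 0.0699
gripper_force: 0.0
```

```bash
python3 drive.py '-.001 .001 .035 0;0 0 .035 0;0 0 .035 0;0 0 .033 0;0 0 0 0;0 0 0 0'; python3 drive.py '0 0 0 0;0 0 0 0;0 0 0 0;0 0 0 0;0 0 0 0;0 0 0 0' 0
```

```text
time_s: 1.43
tool_pos: [0.4329, -0.3497, 0.2653]
tool_rot: [[0.969, 0.248, -0.003], [0.248, -0.969, 0.004], [-0.002, -0.004, -1.0]]
contact_force: [0.4, 0.5, 0.5]
finger_gap: 0.0698
gripper_force: 0.0
time_s: 1.93
tool_pos: [0.4336, -0.3505, 0.2674]
tool_rot: [[0.969, 0.248, 0.001], [0.248, -0.969, -0.001], [0.001, 0.001, -1.0]]
contact_force: [0.6, 0.6, 0.4]
finger_gap: 0.0335
gripper_force: 0.0
```

```bash
python3 drive.py '0 0 .001 0;0 0 0 0;0 0 0 0;0 0 0 0'; python3 drive.py '0 0 -.02 0;0 0 -.02 0;0 0 -.014 0;0 0 0 0;0 0 0 0'
```

```text
time_s: 2.27
tool_pos: [0.4336, -0.3505, 0.2664]
tool_rot: [[0.969, 0.248, 0.0], [0.248, -0.969, -0.0], [0.0, 0.001, -1.0]]
contact_force: [-0.6, 1.0, 6.8]
finger_gap: 0.0276
gripper_force: 30.0
time_s: 2.68
tool_pos: [0.4336, -0.3504, 0.3199]
tool_rot: [[0.969, 0.248, 0.001], [0.248, -0.969, -0.001], [0.001, 0.001, -1.0]]
contact_force: [-1.4, 1.1, -2.5]
finger_gap: 0.0279
gripper_force: 30.0
```

```bash
python3 drive.py '.002 0 .003 0;.0072 0 0 0;.0072 0 0 0;.007 0 .0013 0;.007 0 .0013 0;.0067 0 .0025 0;.0067 0 .0025 0;0 0 0 0;0 0 0 0'; python3 - <<'E'
from h import *
for n in("scene","top"): cv2.imwrite(f"pics/{n}1.png",ctrl.snapshot(n)[:,:,::-1])
a=cv2.imread("pics/scene1.png"); b=cv2.imread("pics/top1.png")
P=proj("scene",[.434,-.349,.09])[0].astype(int); Q=proj("top",[.434,-.349,.09])[0].astype(int); print(P,Q)
x,y=max(P[0]-50,0),P[1]-60; u,v=Q[0]-50,Q[1]-60
cv2.imwrite("pics/d1.png",np.hstack([cv2.resize(i,(400,480),interpolation=cv2.INTER_CUBIC) for i in(a[y:y+120,x:x+100],b[v:v+120,u:u+100])])); print(x,y,u,v)
E
```

```text
time_s: 3.43
tool_pos: [0.4766, -0.3391, 0.3086]
tool_rot: [[0.969, 0.249, 0.0], [0.249, -0.969, 0.001], [0.001, -0.001, -1.0]]
contact_force: [-0.6, 0.2, -1.0]
finger_gap: 0.0273
gripper_force: 30.0
[181 309] [470 288]
131 249 420 228
```

View pics/d1.png

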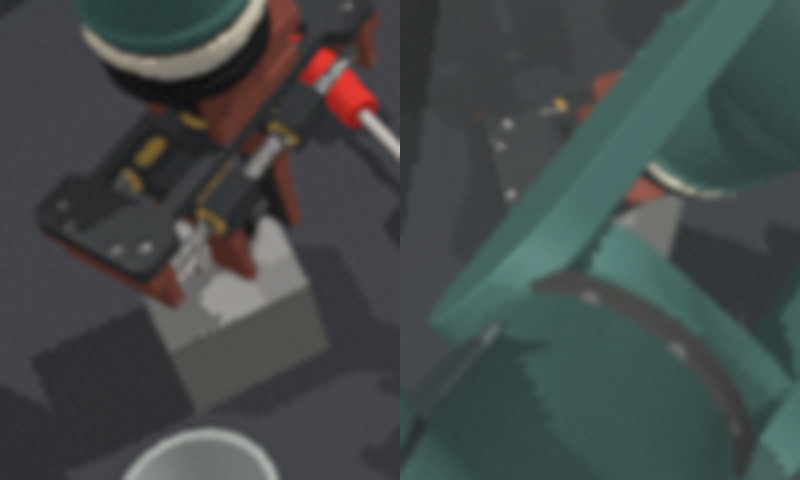

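The crops show the fingers over the stand with the pin hidden behind them. The lateral force has dropped to about zero, so the pin has swivelled. I'll lift it clear, turn the tool, and check.

```bash
python3 drive.py '.012 0 -.02 0;.012 0 -.02 0;0 0 -.04 -.089;0 0 -.04 -.12;0 0 -.03 -.12;0 0 0 -.12;0 0 0 -.12;0 0 0 -.12;0 0 0 -.12;0 0 0 -.12'; python3 drive.py '0 0 0 -.12;0 0 0 -.12;0 0 0 0'
```

```text
time_s: 4.37
tool_pos: [0.4991, -0.3335, 0.4593]
tool_rot: [[0.376, 0.927, 0.001], [0.927, -0.376, -0.0], [0.0, 0.001, -1.0]]
contact_force: [-0.2, -0.2, -2.0]
finger_gap: 0.0273
gripper_force: 30.0
time_s: 4.62
tool_pos: [0.4991, -0.3336, 0.4592]
tool_rot: [[0.147, 0.989, 0.001], [0.989, -0.147, 0.0], [0.0, 0.001, -1.0]]
contact_force: [0.4, 0.2, -1.3]
finger_gap: 0.027
gripper_force: 30.0
```

```bash
python3 drive.py '.038 .0095 0 0;.038 .0095 0 0;.038 .0095 0 0;.038 .0095 0 0;.038 .0095 0 0;.038 .0095 0 0;.038 .0095 0 0;.038 .0095 0 0;.038 .0095 0 0;.038 .0095 0 0'; python3 drive.py '.038 .0095 0 0;.038 .0095 0 0;.038 .0095 0 0;.038 .0095 0 0;0 0 0 0;0 0 0 0'; cat > look.py <<'E'
import sys
from h import *
k=sys.argv[1]; H=np.load("hole.npz"); R,o=H["R"],H["o"]; s=ctrl.read_state(); g=s["tool_pos"]+.163*s["tool_rot"][:,2]
tip=g-.0934*R[:,2]; print("tip if 30deg, deck axes mm",((tip-o)@R*1000).round(1))
out=[]
for n in("scene","top"):
    a=ctrl.snapshot(n)[:,:,::-1]; P=proj(n,[tip,tip+.062*R[:,2],o]); c=P[0].astype(int); x,y=max(c[0]-50,0),max(c[1]-70,0)
    print(n,"org",x,y,"tip/collar/hole crop px",((P-[x,y]+.5)*4).round(0).tolist())
    out.append(cv2.resize(np.ascontiguousarray(a[y:y+120,x:x+100]),(400,480),interpolation=cv2.INTER_CUBIC))
cv2.imwrite(f"pics/{k}.png",np.hstack(out))
E
python3 look.py e1
```

```text
time_s: 5.45
tool_pos: [0.6507, 0.0298, 0.4592]
tool_rot: [[0.155, 0.988, 0.001], [0.988, -0.155, 0.0], [0.001, 0.001, -1.0]]
contact_force: [0.9, 0.3, -1.3]
finger_gap: 0.0271
gripper_force: 30.0
time_s: 5.95
tool_pos: [0.711, 0.1747, 0.4583]
tool_rot: [[0.151, 0.989, -0.0], [0.989, -0.151, 0.001], [0.0, -0.0, -1.0]]
contact_force: [0.4, -0.2, -1.9]
finger_gap: 0.0274
gripper_force: 30.0
tip if 30deg, deck axes mm [ 32.1  61.3 122.2]
scene org 373 141 tip/collar/hole crop px [[203.0, 286.0], [260.0, 190.0], [53.0, 392.0]]
top org 215 85 tip/collar/hole crop px [[203.0, 284.0], [137.0, 243.0], [255.0, 452.0]]
```

View pics/e1.png

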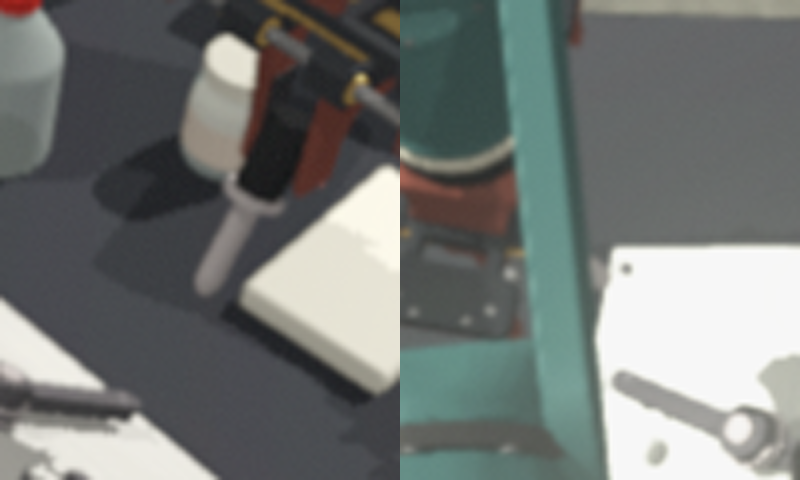

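The picture shows the pin tilted in the grip, with the tip at crop (203,293) and the collar at about (252,196). Prediction was (203,286) and (260,190), so the tilt may be slightly under 30°. I'll measure the shank axis by image code.

```bash
cat > tilt.py <<'E'
from h import *
def run():
    H=np.load("hole.npz"); R,o=H["R"],H["o"]; s=ctrl.read_state(); g=s["tool_pos"]+.163*s["tool_rot"][:,2]; tx=s["tool_rot"][:,0]
    a=cv2.GaussianBlur(cv2.cvtColor(ctrl.snapshot("scene"),cv2.COLOR_RGB2GRAY),(3,3),0).astype(float)
    ax=lambda th:np.cos(th)*np.array([0,0,1])+np.sin(th)*tx
    def pts(th,D): return np.array([g-(D-l)*ax(th) for l in np.linspace(.012,.05,9)])
    P=proj("scene",pts(np.pi/6,.0934)); d=P[-1]-P[0]; d/=np.linalg.norm(d); n=np.array([-d[1],d[0]])
    M=[]
    for p in P:
        t=np.arange(-9,9.01,.25); q=p+t[:,None]*n
        v=cv2.remap(a.astype(np.float32),q[None,:,0].astype(np.float32),q[None,:,1].astype(np.float32),1)[0]
        gr=np.gradient(v); i,j=np.argmax(gr),np.argmin(gr); M.append([*p+n*(t[i]+t[j])/2,abs(t[j]-t[i])]); 
    M=np.array(M); print("widths",M[:,2],"offsets",((M[:,:2]-P)@n).round(2))
    off=(M[:,:2]-P)@n; sl=np.polyfit(np.arange(9),off,1); print(sl)
    # image slope vs theta
    for th in np.radians([22,24,26,28,30,32,34]):
        Q=proj("scene",pts(th,.0934)); print(round(np.degrees(th)),np.polyfit(np.arange(9),(Q-P)@n,1).round(3))
run()
E
python3 tilt.py
```

```text
widths [ 5.75  5.75  7.    7.    6.5   6.25  6.    7.   11.  ] offsets [ 6.13  6.13  0.    0.   -0.5  -0.38 -0.5   0.   -2.25]
[-0.8875      4.50833333]
22 [-0.116  2.042]
24 [-0.088  1.536]
26 [-0.059  1.027]
28 [-0.029  0.515]
30 [0. 0.]
32 [ 0.03  -0.517]
34 [ 0.06  -1.036]
```

```bash
python3 drive.py '-.006 0 .026 0;-.006 0 .026 0;-.006 0 .026 0;-.006 -.001 .026 0;0 0 0 0;0 0 0 0'; python3 look.py e2
```

```text
time_s: 6.6
tool_pos: [0.7053, 0.1471, 0.3542]
tool_rot: [[0.153, 0.988, -0.003], [0.988, -0.153, -0.0], [-0.001, -0.003, -1.0]]
contact_force: [0.7, -0.0, -1.0]
finger_gap: 0.0274
gripper_force: 30.0
tip if 30deg, deck axes mm [ 4.5 59.3 17.8]
scene org 356 177 tip/collar/hole crop px [[203.0, 285.0], [255.0, 199.0], [121.0, 248.0]]
top org 230 101 tip/collar/hole crop px [[204.0, 283.0], [145.0, 248.0], [195.0, 388.0]]
```

View pics/e2.png

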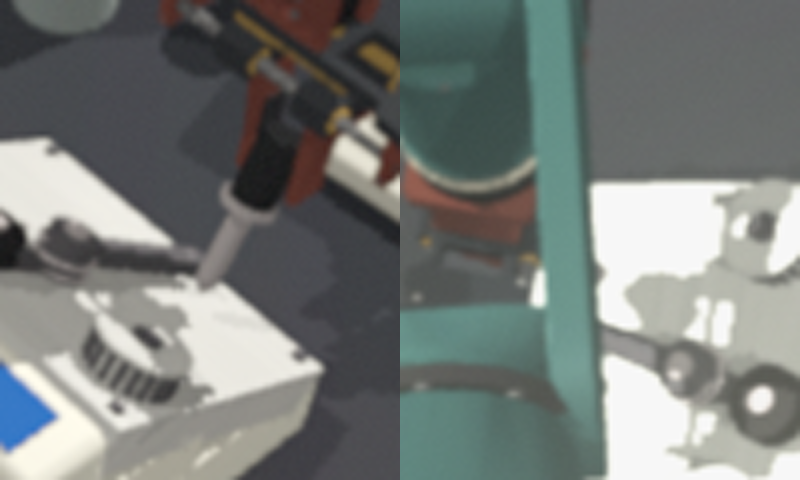

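The tip is at crop (203,290) against a predicted (203,285). That is the same offset as before, so the scene camera reads about 1.25 px low against the arm. I'll refit the hole with that bias removed.

```bash
sed -i 's/^S=\(.*\)$/S=\1-np.array([0,1.25])/; s#p\[8\]/.002#p[8]/.0005#' fit2.py; python3 fit2.py | head -3; python3 - <<'E'
from h import *
H=np.load("hole.npz"); R,o=H["R"],H["o"]; s=ctrl.read_state(); g=s["tool_pos"]+.163*s["tool_rot"][:,2]
print(((g-.0934*R[:,2]-o)@R*1000).round(1))
E
```

```text
[ 6.378e-01  1.044e-01 -1.508e-01  5.930e-02  7.000e-03  2.460e-02
  9.170e-02 -7.680e-02  1.000e-04  1.300e-02]
[[-0.4, -0.1], [0.3, 0.6], [-0.2, -0.6], [-1.3, 0.3], [0.2, -0.1], [-0.0, -0.2], [0.3, 0.1], [0.2, 0.2], [-0.1, 0.0], [-0.3, 0.3], [0.5, 0.6], [0.2, -0.2], [0.1, -0.3], [-0.5, 0.2], [-0.7, 0.4], [-0.2, 0.9], [0.4, 0.2], [-0.1, 0.1]]
[ 3.  62.1 19.7]
```

```bash
cat > w.py <<'E'
from h import *
H=np.load("hole.npz"); R,o=H["R"],H["o"]; s=ctrl.read_state(); g=s["tool_pos"]+.163*s["tool_rot"][:,2]
print("tip deck mm",((g-.0934*R[:,2]-o)@R*1000).round(1),"F deck",(s["contact_force"]@R).round(1))
E
python3 drive.py '-.003 0 .0077 0;-.0024 0 .0077 0;0 0 0 0;0 0 0 0' >/dev/null; python3 w.py
```

```text
tip deck mm [-1.4 60.4  1.6] F deck [-0.6  0.1 -0.2]
```

```bash
python3 drive.py '0 0 -.0024 0;0 -.01 0 0;0 -.01 0 0;0 -.01 0 0;0 0 0 0' >/dev/null; python3 w.py; python3 drive.py '0 -.01 0 0;0 -.01 0 0;0 -.008 0 0;0 0 0 0;0 0 0 0'; python3 w.py
```

```text
tip deck mm [-0.3 29.2  4.9] F deck [-1.5  2.9 -1.5]
time_s: 7.87
tool_pos: [0.6484, 0.1525, 0.3429]
tool_rot: [[0.15, 0.989, 0.003], [0.989, -0.15, 0.0], [0.001, 0.002, -1.0]]
contact_force: [4.7, 1.8, -1.4]
finger_gap: 0.0277
gripper_force: 30.1
tip deck mm [-0.2  3.6  4.9] F deck [-2.8  4.4  0. ]
```

```bash
python3 drive.py '0 -.004 0 0;0 0 0 0;-.002 0 .0035 0;-.002 0 .0035 0;0 0 0 0;0 0 0 0' >/dev/null; python3 w.py
```

```text
tip deck mm [-0.1  0.1 -4. ] F deck [-2.   5.4 -2.2]
```

```bash
python3 drive.py '-.002 0 .0035 0;-.002 0 .0035 0;0 0 0 0;0 0 0 0' >/dev/null; python3 w.py
```

```text
tip deck mm [ -0.3  -0.7 -12.1] F deck [-2.3  3.5  0.1]
```

```bash
python3 drive.py '-.002 0 .0035 0;-.002 0 .0035 0;-.002 0 .0035 0;0 0 0 0;0 0 0 0' >/dev/null; python3 w.py;  python3 drive.py '-.0015 0 .0026 0;-.0015 0 .0026 0;0 0 0 0;0 0 0 0' >/dev/null; python3 w.py
```

```text
tip deck mm [ -0.4  -1.2 -25.3] F deck [-4.2  4.7 -1.6]
tip deck mm [ -0.7  -1.3 -30.7] F deck [-4.6  3.7 -0.1]
```

Now at an estimated -30.7 mm with low force. I'll feel for the bottom, then look.

```bash
python3 drive.py '-.001 0 .0017 0;-.001 0 .0017 0;0 0 0 0;0 0 0 0' >/dev/null; python3 w.py; python3 look.py e3
```

```text
tip deck mm [ -1.1  -0.6 -31.7] F deck [-3.2  0.5 13.5]
tip if 30deg, deck axes mm [ -1.1  -0.6 -31.7]
scene org 329 178 tip/collar/hole crop px [[205.0, 283.0], [252.0, 200.0], [228.0, 242.0]]
top org 235 131 tip/collar/hole crop px [[203.0, 284.0], [146.0, 254.0], [176.0, 268.0]]
```

View pics/e3.png

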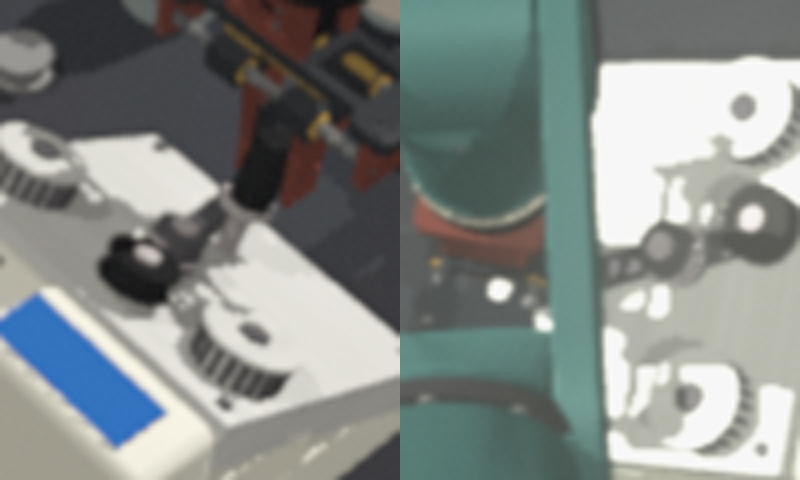

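The shank is in the deck hole with the tail lever on its far (-y) side, and a bottom contact of 13.5 N was felt at about 30 mm depth. Releasing and retreating.

```bash
python3 drive.py '0 0 0 0;0 0 0 0;0 0 0 0;0 0 0 0;0 0 0 0;0 0 0 0;0 0 0 0' .06; python3 drive.py '0 0 -.02 0;0 0 -.03 0;0 0 -.04 0;0 0 -.04 0;0 0 -.04 0;.04 0 0 0;.04 0 0 0;.04 0 0 0;.04 0 0 0;.04 0 0 0';python3 drive.py '.04 0 0 0;.04 0 0 0;.04 0 0 0;.04 0 0 0;0 0 0 0;0 0 0 0'; python3 - <<'E'
from h import *
H=np.load("hole.npz"); R,o=H["R"],H["o"]; out=[]
for n in("scene","top"):
    a=ctrl.snapshot(n)[:,:,::-1]; P=proj(n,[o,o+.032*R[:,2],o+.082*R[:,2]]); x,y=P[0].astype(int)-[50,60]
    print(n,((P-[x,y]+.5)*4).round().tolist()); out.append(cv2.resize(np.ascontiguousarray(a[y:y+120,x:x+100]),(400,480),interpolation=cv2.INTER_CUBIC))
cv2.imwrite("pics/e4.png",np.hstack(out))
E
```

```text
time_s: 10.47
tool_pos: [0.6408, 0.1338, 0.3086]
tool_rot: [[0.151, 0.989, -0.001], [0.989, -0.151, -0.0], [-0.0, -0.001, -1.0]]
contact_force: [-0.8, 0.9, 0.3]
finger_gap: 0.0601
gripper_force: 0.0
time_s: 11.3
tool_pos: [0.6711, 0.3333, 0.4791]
tool_rot: [[0.151, 0.989, -0.0], [0.989, -0.151, -0.0], [-0.0, -0.0, -1.0]]
contact_force: [1.5, 0.4, -0.6]
finger_gap: 0.0603
gripper_force: 0.0
time_s: 11.8
tool_pos: [0.6947, 0.4923, 0.4767]
tool_rot: [[0.147, 0.989, -0.002], [0.989, -0.147, -0.001], [-0.002, -0.002, -1.0]]
contact_force: [0.1, -0.7, -0.3]
finger_gap: 0.0601
gripper_force: 0.0
scene [[204.0, 246.0], [229.0, 203.0], [269.0, 134.0]]
top [[204.0, 244.0], [174.0, 229.0], [125.0, 203.0]]
```

View pics/e4.png

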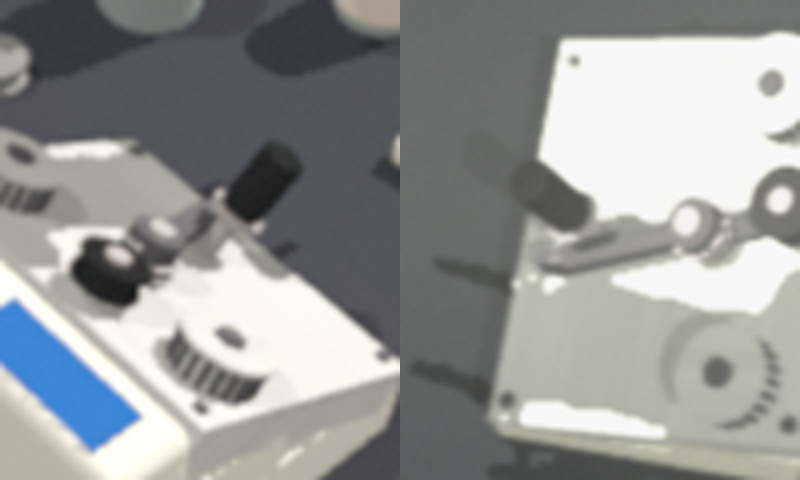

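The lever is trapped on the -y side of the pin. The knob leans a few degrees to +y from the spring load, at top crop (130,181) and scene crop (285,155). I'll triangulate the knob's top to check the depth.

```bash
python3 - <<'E'
from h import *
H=np.load("hole.npz"); R,o=H["R"],H["o"]
orgs={n:proj(n,o)[0].astype(int)-[50,60] for n in C}
def m(n,u,v): return orgs[n]+(np.array([u,v])+.5)/4-.5-(np.array([0,1.25]) if n=="scene" else 0)
obs={"top":m("top",130,181),"scene":m("scene",285,155)}
f=lambda p:np.r_[[proj(n,p)[0]-obs[n] for n in obs]].ravel()
s=least_squares(f,o+.08*R[:,2],x_scale=.01); q=(s.x-o)@R; print((q*1000).round(1),s.fun.round(2))
tip=np.array([0,0,-.03]); print("len from hole bottom",np.linalg.norm(q-tip),"lean",np.degrees(np.arctan2(q[1],q[2]+.03)),np.degrees(np.arctan2(q[0],q[2]+.03)))
E
```

```text
[-1.3 13.7 79.3] [-0.04 -0.05 -0.06  0.01]
len from hole bottom 0.11017850898323517 lean 7.126211765342005 -0.699383264207495
```

```bash
python3 -c "
from cell import ctrl
print(ctrl.hand_in())"
```

```text
the job is handed in; nothing more can be done
None
```

The pin is home in the lock hole with the tensioner's tail trapped behind it, and the job was handed in at about 12 s; the pin leans about 7° under the spring load, its measured depth agrees with fully seated to within about 2 mm, and I touched no other objects.

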